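# Present a drive coupling over the test-rig spindle

### The job

Swing the clear, yellow-framed guard of the green test rig up and over until it rests against its stop, without banging it. Then pick up the steel two-armed coupling, lift it clear above the tools in the red caddy, and bring it over the rig without knocking it on the caddy or the rig, leaving the other things on the bench where they are. Finish while holding it still and level about one centimetre above the tip of the spindle and touching nothing but the gripper, its bore centred on the spindle and its two end holes lined up over the two brass drive pins, so that your mate can check the fit: do not lower it on and do not let go.

Things in the scene. Friction and masses are not known exactly. Their poses are not given: they have to be found in the camera images.
- guard (a joint): Hinge of the rig's guard, rad: 0 = shut (level over the housing), grows as the handle side swings up and over; the stop is at 1.75 (100 degrees, just past upright). The hinge is stiff: the guard stays where it is left; moving it takes about 1 to 4 N at the handle. It starts shut or up to 0.45 open.
- guard_handle (a point): Middle of the guard's black handle bar: round, 12 mm diameter, parallel to the hinge line, 88 mm free between its two side arms, 50 mm out beyond the guard's free edge in the guard's own plane, 230 mm from the hinge line. It can be pinched from above at any guard angle, turning between the pads. Axes turn with the guard: x along the bar.
- guard_hinge (a point): Middle of the guard's hinge line, fixed to the rig, 90 mm above the bench; x along the hinge line, -y level towards the handle when shut, z up. The handle swings in the upright plane through this point: at joint value q it is 230 mm x (cos q along -y, sin q along z) from here.
- rig: Green steel test rig on the bench, fixed, but its place and yaw vary: an open-topped housing 200 (x) x 180 (y) x 85 high, 6 mm walls, spindle at its centre. Origin at the centre of its underside, z up. The guard (yellow frame 200 x 180 x 8, clear panel, black handle) covers its top, hinged along the +y side.
- spindle_tip (a point): Centre of the top of the rig's upright steel spindle, 14 mm diameter, 75 mm above the bench, 10 mm below the top of the housing walls. Two brass drive pins (9 mm dia, tops 55 mm above the bench) stand 42 mm either side along this point's x axis (either way round is the same). z up. The spindle's turn relative to the rig varies; it is stiff to turn.
- coupling: Loose two-armed drive coupling, about 0.3 to 0.55 kg: bright steel plate 110 (x) x 36 (y) x 12 thick with a blue square hub 30 x 30 on its middle, hub top 45 mm above the plate's underside; 18 mm bore through the middle, 12 mm holes 42 mm either side along x. Lies flat on the bench, hub up. Origin at the centre of the underside, z up.
- caddy: Red tool caddy, fixed, 240 (x) x 50 (y), walls 75 high, tool handles sticking up to 115 mm above the bench; stands between the coupling and the rig. Origin at the centre of its underside.
- spray_can: Bystander: blue-labelled spray can, 54 dia x 150 high (mm). Origin at the centre of its underside.
- grease_jar: Bystander: jar with red cap, 64 dia x 80 high (mm). Origin at the centre of its underside.
- carton: Bystander: small cardboard carton 70 x 70 x 60 (mm). Origin at the centre of its underside.
- bearing: Bystander: steel bearing ring, 62 outside, 26 inside, 18 thick, lying flat (mm). Origin at the centre of its underside.
- pulley: Bystander: aluminium V-belt pulley, 70 dia x 30 high, lying flat (mm). Origin at the centre of its underside.
- wrench: Bystander: steel spanner lying on the bench, about 170 mm long.
- screwdriver: Bystander: screwdriver lying on the bench, about 170 mm long.

How it is judged (in metres and radians):
On the way, in this order (a step that is already met when the one before it is completed fails the run):
1. the guard rests against its stop (within 0.07 rad), still (value of joint guard above 1.68 rad and velocity of joint guard below 0.1 rad/s), for 0.2 s.
2. the coupling is held in the gripper with its underside above 120 mm, higher than the caddy's tools (height (world z) of coupling above 0.12 m and contact force between coupling and the fingers above 1 N), for 0.1 s.
At the end, for the whole second after the job is handed in: Guard still open within 0.09 rad of its stop; coupling held still (under 20 mm/s), level within 0.10 rad, underside 3 to 20 mm above the spindle tip, bore centred within 6 mm, arms in line with the drive pins within 0.12 rad, touching no part of the rig (value of joint guard above 1.66 rad and z of coupling in the frame of spindle_tip between 0.003 and 0.02 m and horizontal distance between coupling and spindle_tip below 0.006 m and angle between the x axis of coupling and the x axis of spindle_tip, either way round below 0.12 rad and angle between coupling's own z axis and vertical below 0.1 rad and contact force between coupling and rig below 0.05 N and contact force between coupling and the fingers above 1 N and linear speed of coupling below 0.02 m/s); the arm keeps its last pose, push and grip.
It fails at once if the guard is banged onto its stop (over 1.2 rad/s in its last 0.2 rad) (value of joint guard above 1.55 rad and velocity of joint guard above 1.2 rad/s).
It fails at once if the coupling knocks the rig (over 2 N) (contact force between coupling and rig above 2 N).
It fails at once if the coupling knocks the caddy (over 2 N) (contact force between coupling and caddy above 2 N).
It fails at once if a bystander is moved by more than 30 mm (distance of any of spray_can, grease_jar, carton, bearing, pulley, wrench, screwdriver from where it was at the start of the episode above 0.03 m).
It also fails if it takes over 72 s, if anything falls off the work surface, if the arm or the gripper's body presses on something with over 40 N, if the wrist force passes 120 N, or if a joint passes its speed limit or range.

### The arm

A 7-joint arm with a two-finger parallel gripper is mounted at the origin on the work surface. World frame = base frame: x ahead of the robot, y to its left, z up, the work surface at z = 0. Lengths are in m, angles in degrees, forces in N, time in s.
With the tool pointing down it reaches from about 0.425 to 0.875 m from the base axis. Payload 4.7 kg.
Tool frame: the origin (TCP) lies on the centre line of the jaws, within the pads' length; the fingertips stand ahead of it and the grasp point (between the pads) lies 2 mm behind it (env.tip_reach is the x of the fingertips in the tool frame, in m); x points along the fingers, z is the direction in which the jaws open and shut, and the axes are right-handed (so a half turn about x gives the same grasp; the last joint's range is limited). The gripper opens to 87 mm and grips with 3 to 60 N. Pads are 19 mm wide; open, the fingers measure 117 mm over their backs; the gripper's body (75 mm by 190 mm) begins 51 mm behind the grasp point.
Start: joints at [69.391, 18.392, -4.016, 83.108, 1.295, 78.541, -3.26], TCP at [0.237, -0.605, 0.24] pointing down, gripper open.
Joint ranges: [-163.93, 163.93], [-17.29, 119.83], [-79.2, 71.16], [3.27, 140.29], [-89.18, 269.18], [5.43, 117.66], [-154.24, 154.24]. Speed limits (degrees/s): [147.25, 147.25, 180, 180, 180, 180, 180].

### API

Orientations are given as [roll, pitch, yaw] about the fixed x, y, z axes, in that order (R = Rz(yaw) Ry(pitch) Rx(roll)).
In Python, from cell import telemetry, optics, env, models gives the robot as it stands.
- The arm moves only by the shell command python3 -m pendant 'ROWS' [FORCE]. ROWS is JSON, a list of rows, each a list of 3 entries, a list of its own where there are three numbers: the finger opening in mm, from 0 to 87, then the shift along the tool's x, y, z in mm, then the turn, a rotation vector about the tool's x, y, z in rad. A call has 1 to 10 rows; each row is the pose to reach, as a shift and turn from the pose commanded when the call began, along the tool's axes at that moment; what a row does not reach only later rows make up. A row lasts 1/12 s, in which the tool goes at most 41.7 mm and 7.16 degrees, less where a joint would pass 70% of its speed; a pose out of reach is approached as far as the arm can. A call with a gripper value outside its range is refused whole. The fingers move at their own pace and stop on an object; FORCE is the grip in N (left out, the last holds). Time passes only in rows, so rows that repeat a pose let the fingers close. It gives the time, the measured TCP pose, the force and the opening at its end, in the units of the state.
- telemetry.get_obs(): the state, without advancing time (a new reading comes with each control period).
- optics.read_camera(name): name is "side" or "top" or "wrist"; returns a dict with "image" (384x512x3 uint8, blue, green, red), "range_z" (384x512 float32, m along the optical axis (not along the pixel's ray), 0 where there is no reading), "fx", "fy", "cx", "cy" (pixels), "k1" (the pictures are not rectified: a ray, as slopes to the right and down, at radius r is drawn at 1 + k1 r^2 times it, then the intrinsics apply), "cam_to_world" (4x4, takes a point from camera to world coordinates). Camera axes: x right, y up, looking along -z (the intrinsics and any distortion apply to the point x, -y, -z); pixel columns grow to the right and rows downward; lengths in m; the calibration is good to about 2 mm. A picture is of the moment at which its call begins.
- env.sign_off(): hands the job in, once; it reports no verdict.
Trained networks look in the newest picture that a camera, given by its name, has taken for a name from the list of things; names that differ only in an ending like _2 or _b are one class to them, and where a whole thing is asked for, a point or a joint stands for the part that bears it (a point fixed in the world has none). Each returns a list of dicts, best first, with "confidence" (0 to 1); they miss things now and then, are a little off and sometimes report something else, mostly with a low value. They report only what shows in the picture. A call takes as long as a camera call.
- models.masks_of(camera, label): "pixels" (384x512 bool, what is visible of it) and "extent" ([left, top, right, bottom] as shares, 0 to 1, of the picture: columns of its width, rows of its height, round what is visible of it).
- models.landmark_of(camera, label): "centre" ([row, column] as shares, 0 to 1, of the picture: columns of its width, rows of its height: a listed point, or the origin of a listed thing).
The state is a dict: "time_s": time; "qpos": joint angles; "joint_velocities": joint speeds; "effort": joint torques, N m; "tool_pos": TCP position; "tool_rot": TCP orientation; "force": force on the tool from outside, world axes, zero at the start; "wrist_torque": the same for the moment, N m; "grip_width": finger opening in m.
Only numpy, scipy, OpenCV 4.12 (cv2) and the standard library are available. Lean on these libraries where they do the work, as an engineer would, in place of code of your own. Each camera call takes 0.05 s, during which the arm holds its last target.

## Working session

There is one attempt and no reset: what is moved stays moved. The work goes in short steps, Python scripts to look and compute and a shell command to move; the robot and the scene stay as the last step left them, time stands still between calls to the robot, and variables do not carry over. Pictures are saved under pics/ and viewed, and the job is handed in when it is done.

```bash
mkdir -p pics; ls
python3 - <<'E'
from cell import telemetry, optics, env, models
import cv2
o=telemetry.get_obs(); print({k:o[k] for k in('time_s','tool_pos','tool_rot','grip_width','force')}, env.tip_reach)
for c in('side','top','wrist'):
    d=optics.read_camera(c); cv2.imwrite(f'pics/a_{c}.png',d['image']); print(c,d['fx'],d['k1'],d['cam_to_world'])
E
```

```text
pics
{'time_s': 0.0, 'tool_pos': array([ 0.23711112, -0.6046413 ,  0.23845947]), 'tool_rot': array([-176.9173067 ,   89.88956079,  114.50047999]), 'grip_width': 0.08689582878592399, 'force': array([0.47337487, 0.45308083, 0.03931315])} 0.017
side 404.46433674626974 -0.10241431933856132 [[ 0.87659705  0.28242368 -0.38963376 -0.01674399]
 [-0.48078352  0.54866771 -0.68396707 -1.0900772 ]
 [ 0.02061097  0.78689301  0.61674515  1.05560621]
 [ 0.          0.          0.          1.        ]]
top 355.6620767909256 -0.006650105957260189 [[ 0.01281054  0.99391012 -0.10944666  0.46261045]
 [-0.99984802  0.01143823 -0.01315726 -0.00240973]
 [-0.01182526  0.10959858  0.99390559  1.27973787]
 [ 0.          0.          0.          1.        ]]
wrist 295.5585640060555 -0.048342015329540904 [[ 0.36540174  0.89533741  0.25466151  0.3073799 ]
 [-0.93084724  0.35211677  0.09765857 -0.57850755]
 [-0.00223322 -0.27273557  0.96208644  0.38425593]
 [ 0.          0.          0.          1.        ]]
```

View pics/a_side.png

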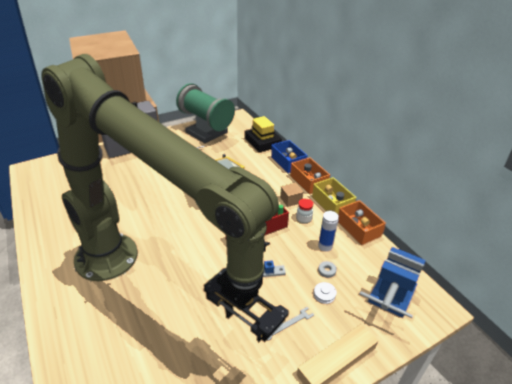

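View pics/a_top.png

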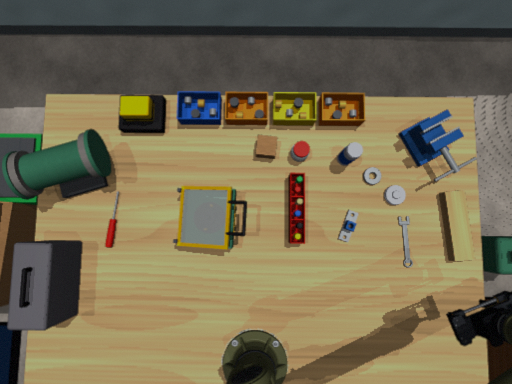

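```bash
cat > h.py <<'E'
from cell import telemetry, optics, env, models
import cv2, numpy as np
from scipy.spatial.transform import Rotation as R
def cam(n): return optics.read_camera(n)
def ray(d,u,v):
    """unit-depth world direction and origin for pixel col u,row v"""
    K=np.array([[d['fx'],0,d['cx']],[0,d['fy'],d['cy']],[0,0,1]])
    p=cv2.undistortPoints(np.array([[[u,v]]],float),K,np.array([d['k1'],0,0,0,0]))[0,0]
    T=d['cam_to_world']; return T[:3,3],T[:3,:3]@np.array([p[0],-p[1],-1.])
def atz(d,u,v,z):
    o,r=ray(d,u,v); return o+r*(z-o[2])/r[2]
def cloud(d,mask=None):
    K=np.array([[d['fx'],0,d['cx']],[0,d['fy'],d['cy']],[0,0,1]])
    z=d['range_z']; m=z>0
    if mask is not None: m&=mask
    v,u=np.nonzero(m)
    p=cv2.undistortPoints(np.stack([u,v],1).astype(float)[:,None],K,np.array([d['k1'],0,0,0,0]))[:,0]
    zz=z[v,u]; c=np.stack([p[:,0]*zz,-p[:,1]*zz,-zz],1)
    T=d['cam_to_world']; return c@T[:3,:3].T+T[:3,3],u,v
def proj(d,P):
    T=np.linalg.inv(d['cam_to_world']); c=T[:3,:3]@np.asarray(P,float)+T[:3,3]
    x,y=c[0]/-c[2],-c[1]/-c[2]; f=1+d['k1']*(x*x+y*y)
    return d['fx']*x*f+d['cx'],d['fy']*y*f+d['cy']
def tool():
    o=telemetry.get_obs(); return np.array(o['tool_pos']),R.from_euler('xyz',o['tool_rot'],degrees=True)
def lm(n,d,label):
    r=models.landmark_of(n,label)
    return [(round(float(x['confidence']),2),np.array([x['centre'][1]*512,x['centre'][0]*384])) for x in r[:3]]
E
python3 - <<'E'
from h import *
for n in('top','side'):
    d=cam(n)
    for l,z in(('guard_handle',.1),('guard_hinge',.09),('rig',0),('spindle_tip',.075),('coupling',0),('caddy',0),('spray_can',0),('grease_jar',0),('carton',0),('bearing',0),('pulley',0),('wrench',0),('screwdriver',0)):
        for c,p in lm(n,d,l)[:2]: print(n,l,c,p.round(1),atz(d,*p,z).round(4))
E
```

```text
top guard_handle 0.98 [246.  217.9] [0.4949 0.0344 0.1   ]
top guard_hinge 0.63 [182.8 216.4] [0.4975 0.2464 0.09  ]
top guard_hinge 0.55 [114.1 219.5] [0.4842 0.477  0.09  ]
top rig 0.56 [210.3 216.9] [0.4996 0.1661 0.    ]
top coupling 0.64 [349.1 225.3] [ 0.4758 -0.3309  0.    ]
top caddy 0.71 [294.3 206.3] [ 0.5414 -0.1355  0.    ]
top spray_can 0.87 [344.  155.9] [ 0.7275 -0.3166  0.    ]
top grease_jar 0.69 [300.2 151.5] [ 0.7422 -0.157   0.    ]
top carton 0.75 [266.  150.3] [ 0.7453 -0.0319  0.    ]
top bearing 0.77 [368.8 177. ] [ 0.6508 -0.405   0.    ]
top bearing 0.26 [179.6 215.9] [0.5018 0.2768 0.    ]
top pulley 0.83 [390.2 195.8] [ 0.5833 -0.4803  0.    ]
top wrench 0.81 [403.  240.9] [ 0.4231 -0.521   0.    ]
top screwdriver 0.62 [113.4 221.3] [0.4793 0.5155 0.    ]
side guard_handle 0.44 [226.  176.8] [0.5274 0.1078 0.1   ]
side guard_hinge 0.21 [226.9 176.2] [0.5381 0.1222 0.09  ]
side coupling 0.49 [267.8 272.8] [ 0.4725 -0.3291  0.    ]
side caddy 0.6 [258.6 237. ] [ 0.5286 -0.1642  0.    ]
side spray_can 0.69 [327.8 246.5] [ 0.7279 -0.3244  0.    ]
side grease_jar 0.83 [301.5 219.5] [ 0.7245 -0.1572  0.    ]
side carton 0.71 [289.7 201.4] [ 0.7432 -0.0417  0.    ]
side bearing 0.78 [329.  271.6] [ 0.6599 -0.4231  0.    ]
side pulley 0.77 [324. 297.] [ 0.5814 -0.5018  0.    ]
side wrench 0.82 [287.4 322. ] [ 0.4278 -0.5251  0.    ]
```

Run:
```python
from h import *
d=cam('top')
cv2.imwrite('pics/b.png',cv2.resize(d['image'][160:270,160:380],None,fx=3.6,fy=3.6,interpolation=cv2.INTER_CUBIC))
P,u,v=cloud(d)
# handle: dark pixels
img=d['image'].astype(int)
b=img[v,u]
s=(u>231)&(u<250)&(v>193)&(v<245)&(b.max(1)<70)&(P[:,2]>.05)
q=P[s];print(s.sum());
for a in q[::8]: print(a.round(3))
# yellow frame
s=(u>172)&(u<240)&(v>180)&(v<255)&(b[:,0]<90)&(b[:,1]>120)&(b[:,2]>140)&(P[:,2]>.05)
q=P[s];print(len(q)); c=q.mean(0);U,S,V=np.linalg.svd(q-c,full_matrices=False);print(c,V,S)
A=np.c_[q[:,:2],np.ones(len(q))];print(np.linalg.lstsq(A,q[:,2],rcond=None)[0], q.min(0),q.max(0))
hull=cv2.minAreaRect(q[:,:2].astype(np.float32));print(hull,cv2.boxPoints(hull))
# coupling
m=models.masks_of('top','coupling')[0];print(m['confidence'])
Q,_,_=cloud(d,m['pixels']);print(len(Q)); pl=Q[(Q[:,2]<.025)&(Q[:,2]>.005)];hb=Q[Q[:,2]>.03];print(len(pl),len(hb),pl[:,2].mean(),hb.mean(0))
print(cv2.minAreaRect(Q[:,:2].astype(np.float32)),cv2.minAreaRect(pl[:,:2].astype(np.float32)))
```

```text
191
[0.559 0.077 0.074]
[0.546 0.068 0.158]
[0.546 0.043 0.162]
[0.543 0.062 0.157]
[0.543 0.036 0.165]
[0.54  0.056 0.155]
[0.536 0.039 0.167]
[0.531 0.039 0.16 ]
[0.528 0.082 0.086]
[0.521 0.036 0.165]
[0.511 0.039 0.166]
[0.502 0.042 0.163]
[0.496 0.036 0.163]
[0.486 0.039 0.164]
[0.477 0.041 0.168]
[0.471 0.035 0.164]
[0.458 0.041 0.165]
[0.452 0.038 0.159]
[0.449 0.044 0.168]
[0.446 0.06  0.161]
[0.442 0.076 0.151]
[0.443 0.051 0.159]
[0.439 0.067 0.153]
[0.44  0.041 0.164]
718
[0.4976428  0.17458951 0.12089823] [[-0.98859253  0.14701862 -0.03271587]
 [ 0.15004683  0.9425045  -0.2986155 ]
 [ 0.01306719  0.30011797  0.95381259]] [2.03595717 1.84290846 0.05385255]
[-0.01368161 -0.31435644  0.18259013] [0.39706266 0.08552822 0.08797658] [0.59927718 0.26348412 0.1513893 ]
((0.49868044257164, 0.17494317889213562), (0.17192412912845612, 0.19974389672279358), 87.67399597167969) [[0.39540198 0.09310526]
 [0.5949813  0.08499862]
 [0.6019589  0.2567811 ]
 [0.40237957 0.26488775]]
0.78
352
229 73 0.011578980591359927 [ 0.47525323 -0.32263192  0.0432863 ]
((0.4722350835800171, -0.32798081636428833), (0.04728413745760918, 0.1078079342842102), 69.16484069824219) ((0.47407665848731995, -0.3233497440814972), (0.03682549670338631, 0.10760914534330368), 69.5093002319336)
```

View pics/b.png

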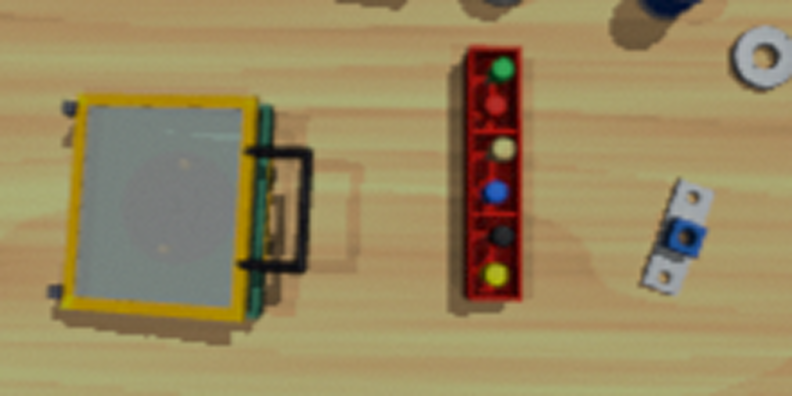

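```bash
cat >> h.py <<'E'
def Rd(a):
    a=np.radians(a); z=np.array([np.cos(a),np.sin(a),0]);x=np.array([0,0,-1.]);return R.from_matrix(np.stack([x,np.cross(z,x),z],1))
def go(P,a):
    p,r=tool(); t=r.inv().apply(np.array(P)-p)*1000; w=(r.inv()*Rd(a)).as_rotvec()
    print('to',P,a,'shift',t.round(1),'turn',w.round(3),'rows>=',round(max(np.linalg.norm(t)/41.7,np.degrees(np.linalg.norm(w))/7.16),1))
def st():
    o=telemetry.get_obs();p,r=tool();z=r.as_matrix()[:,2]
    print('t',round(o['time_s'],2),'p',p.round(4),'a',round(float(np.degrees(np.arctan2(z[1],z[0]))),2),'tilt',r.as_matrix()[:,0].round(3),'q',np.round(o['qpos'],1),'F',np.round(o['force'],1),'g',round(o['grip_width'],4))
E
python3 - <<'E'
from h import *
st();p,r=tool();d=cam('wrist');print('cam in tool',r.inv().apply(d['cam_to_world'][:3,3]-p))
go([.475,-.20,.30],87.7);go([.494,.038,.26],87.7);go([.494,.038,.26],-92.3)
E
```

```text
t 1.65 p [ 0.2374 -0.6051  0.2396] a -68.58 tilt [ 0. -0. -1.] q [69.4 18.4 -4.  83.1  1.3 78.5 -3.3] F [ 0.3  0.8 -0.3] g 0.0872
cam in tool [-0.14569752  0.07490754  0.0010189 ]
to [0.475, -0.2, 0.3] 87.7 shift [ -60.4  369.2 -290.4] turn [-2.728 -0.     0.   ] rows>= 21.8
to [0.494, 0.038, 0.26] 87.7 shift [ -20.5  473.8 -505. ] turn [-2.728 -0.     0.   ] rows>= 21.8
to [0.494, 0.038, 0.26] -92.3 shift [ -20.5  473.8 -505. ] turn [0.414 0.    0.   ] rows>= 16.6
```

Run:
```python
from h import *
go([.5,-.3,.3],-92.3)
```

```text
to [0.5, -0.3, 0.3] -92.3 shift [ -60.4  355.9 -188.1] turn [0.414 0.    0.   ] rows>= 9.8
```

```bash
python3 -m pendant '[[87,[-10,36,-19],[0.04,0,0]],[87,[-20,73,-38],[0.08,0,0]],[87,[-28,110,-57],[0.12,0,0]],[87,[-35,146,-77],[0.17,0,0]],[87,[-42,182,-96],[0.21,0,0]],[87,[-47,218,-115],[0.25,0,0]],[87,[-52,253,-134],[0.3,0,0]],[87,[-56,288,-152],[0.34,0,0]],[87,[-60,322,-170],[0.38,0,0]],[87,[-60,356,-188],[0.414,0,0]]]'
python3 - <<'E'
from h import *
st();go([.494,.038,.26],-92.3)
d=cam('wrist');cv2.imwrite('pics/c.png',d['image'])
E
```

```text
time_s: 2.53
tool_pos: [0.5015, -0.2986, 0.3009]
tool_rot: [54.4, 89.9, -38.0]
force: [1.2, -0.5, -0.1]
grip_width: 0.0869
t 2.53 p [ 0.5015 -0.2986  0.3009] a -92.41 tilt [ 0.002 -0.001 -1.   ] q [ 42.9   9.7 -16.9  87.1   2.9  83.4 -66.5] F [ 1.2 -0.5 -0.1] g 0.0869
to [0.494, 0.038, 0.26] -92.3 shift [  40.4  -21.7 -336. ] turn [-0.002  0.001 -0.002] rows>= 8.1
```

```bash
python3 -m pendant '[[60,[4,-2,-34],[0,0,0]],[60,[8,-5,-70],[0,0,0]],[60,[12,-8,-108],[0,0,0]],[60,[17,-11,-146],[0,0,0]],[60,[22,-14,-185],[0,0,0]],[60,[27,-16,-224],[0,0,0]],[60,[32,-18,-262],[0,0,0]],[60,[37,-20,-300],[0,0,0]],[60,[40,-22,-336],[0,0,0]],[60,[40,-22,-336],[0,0,0]]]'
python3 - <<'E'
from h import *
st()
d=cam('wrist');cv2.imwrite('pics/c.png',d['image'])
for c,p in lm('wrist',d,'guard_handle'): print(c,p,atz(d,*p,.159))
for c,p in lm('wrist',d,'guard_hinge'): print(c,p,atz(d,*p,.09))
for c,p in lm('wrist',d,'spindle_tip'): print(c,p,atz(d,*p,.075))
d=cam('side');cv2.imwrite('pics/c2.png',d['image'])
E
```

```text
time_s: 3.42
tool_pos: [0.4904, 0.0454, 0.2595]
tool_rot: [-178.3, 89.8, 90.1]
force: [-0.2, 0.9, 0.1]
grip_width: 0.0599
t 3.42 p [0.4904 0.0454 0.2595] a -91.6 tilt [-0.     0.003 -1.   ] q [ 25.8  -0.2 -33.6 102.1  -0.3  78.  -99.4] F [-0.2  0.9  0.1] g 0.0599
0.76 [256.9216 191.3088] [0.49293109 0.03884211 0.159     ]
0.72 [386.4064 128.2176] [ 0.54444453 -0.0694495   0.159     ]
0.56 [ 56.4224 173.6064] [0.49910453 0.26178648 0.09      ]
```

View pics/c.png

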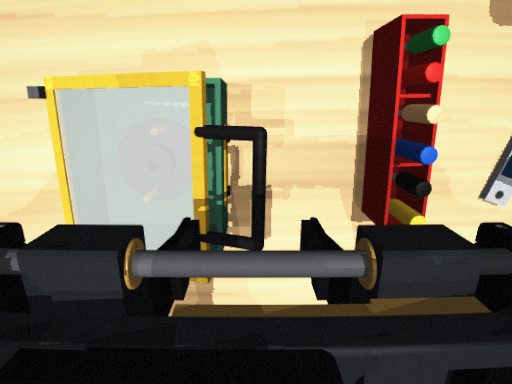

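Run:
```python
from h import *
go([.4935,.0385,.156],-92.3)
```

```text
to [0.4935, 0.0385, 0.156] -92.3 shift [103.5   1.6  -3.9] turn [-0.002  0.001 -0.   ] rows>= 2.5
```

```bash
python3 -m pendant '[[60,[15,1,-2],[0,0,0]],[60,[35,2,-4],[0,0,0]],[60,[60,2,-4],[0,0,0]],[60,[80,2,-4],[0,0,0]],[60,[95,2,-4],[0,0,0]],[60,[103,2,-4],[0,0,0]],[60,[103,2,-4],[0,0,0]],[60,[103,2,-4],[0,0,0]]]' 20
python3 - <<'E'
from h import *
st()
d=cam('side');cv2.imwrite('pics/d.png',cv2.resize(d['image'][100:290,150:350],None,fx=3,fy=3))
d=cam('wrist');cv2.imwrite('pics/d2.png',d['image'])
E
```

```text
time_s: 4.33
tool_pos: [0.4941, 0.0396, 0.1568]
tool_rot: [-141.5, 90.0, 126.1]
force: [0.4, -0.0, 0.3]
grip_width: 0.0599
t 4.33 p [0.4941 0.0396 0.1568] a -92.39 tilt [-0.  0. -1.] q [  25.     4.9  -33.9  109.7    3.    66.3 -102.4] F [ 0.4 -0.   0.3] g 0.0599
```

View pics/d2.png

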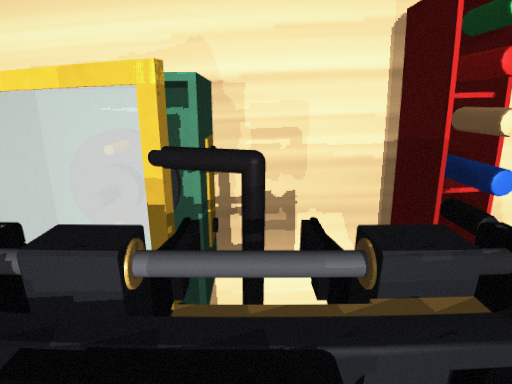

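The bar (column ~253) runs down between the jaws, centred, between its side arms. Close on it.

```bash
python3 -m pendant '[[0,[0,0,0],[0,0,0]],[0,[0,0,0],[0,0,0]],[0,[0,0,0],[0,0,0]],[0,[0,0,0],[0,0,0]],[0,[0,0,0],[0,0,0]],[0,[0,0,0],[0,0,0]],[0,[0,0,0],[0,0,0]],[0,[0,0,0],[0,0,0]]]' 20
python3 - <<'E'
from h import *
st()
p,r=tool()
# path in tool axes relative to current, from q0
hy=np.array([np.sin(np.radians(-2.3)),-np.cos(np.radians(-2.3))])
q0=.303
f=lambda q:np.r_[hy*np.cos(q),np.sin(q)]*.23
for q in np.arange(q0,1.80,.075): print(round(q,3),(r.inv().apply(f(q)-f(q0))*1000).round(1))
E
```

```text
time_s: 5.1
tool_pos: [0.4937, 0.0399, 0.1565]
tool_rot: [-5.4, 89.9, -97.7]
force: [0.3, -9.4, 0.3]
grip_width: 0.0148
t 5.1 p [0.4937 0.0399 0.1565] a -92.3 tilt [-0.    -0.001 -1.   ] q [  24.9    4.9  -33.9  109.7    3.1   66.2 -102.4] F [ 0.3 -9.4  0.3] g 0.0148
0.303 [0. 0. 0.]
0.378 [-16.3  -0.   -5.7]
0.453 [-32.   -0.  -12.7]
0.528 [-47.3  -0.  -20.8]
0.603 [-61.8  -0.  -30. ]
0.678 [-75.7  -0.  -40.3]
0.753 [-88.7  -0.  -51.6]
0.828 [-100.9   -0.   -63.9]
0.903 [-112.   -0.  -77.]
0.978 [-122.2   -0.   -90.9]
1.053 [-131.3   -0.  -105.5]
1.128 [-139.3   -0.  -120.8]
1.203 [-146.1   -0.  -136.7]
1.278 [-151.7   -0.  -153. ]
1.353 [-156.1   -0.  -169.7]
1.428 [-159.2   -0.  -186.6]
1.503 [-161.1   -0.  -203.8]
1.578 [-161.6    0.  -221. ]
1.653 [-160.8    0.  -238.2]
1.728 [-158.8    0.  -255.4]
```

```bash
python3 -m pendant '[[0,[0,0,0],[0,0,0]],[0,[0,0,0],[0,0,0]],[0,[0,0,0],[0,0,0]],[0,[0,0,0],[0,0,0]]]' 20
python3 - <<'E'
from h import *
st()
E
```

```text
time_s: 5.43
tool_pos: [0.4937, 0.0384, 0.1564]
tool_rot: [-8.9, 89.8, -101.3]
force: [-0.3, -5.4, 1.0]
grip_width: 0.0112
t 5.43 p [0.4937 0.0384 0.1564] a -92.38 tilt [-0.001 -0.003 -1.   ] q [  25.     4.9  -33.8  109.7    3.1   66.3 -102.4] F [-0.3 -5.4  1. ] g 0.0112
```

```bash
python3 -m pendant '[[0,[-8,0,-2.5],[0,0,0]],[0,[-20,0,-7],[0,0,0]],[0,[-32,0,-12.7],[0,0,0]],[0,[-47.3,0,-20.8],[0,0,0]],[0,[-61.8,0,-30],[0,0,0]],[0,[-75.7,0,-40.3],[0,0,0]],[0,[-88.7,0,-51.6],[0,0,0]],[0,[-100.9,0,-63.9],[0,0,0]],[0,[-107,0,-70],[0,0,0]],[0,[-112,0,-77],[0,0,0]]]' 20
python3 - <<'E'
from h import *
st()
E
```

```text
time_s: 6.27
tool_pos: [0.4968, 0.1134, 0.2698]
tool_rot: [-2.4, 89.6, -94.8]
force: [-3.6, -11.5, 8.0]
grip_width: 0.0113
t 6.27 p [0.4968 0.1134 0.2698] a -92.47 tilt [-0.001 -0.007 -1.   ] q [  20.8    2.3  -37.5   98.9    1.8   79.5 -109.6] F [ -3.6 -11.5   8. ] g 0.0113
```

```bash
python3 -m pendant '[[0,[-8,0,-6],[0,0,0]],[0,[-16,0,-17],[0,0,0]],[0,[-23.5,0,-29],[0,0,0]],[0,[-30,0,-43],[0,0,0]],[0,[-36.1,0,-58.7],[0,0,0]],[0,[-41.7,0,-75],[0,0,0]],[0,[-45,0,-88],[0,0,0]],[0,[-47,0,-98],[0,0,0]],[0,[-49,0,-106],[0,0,0]],[0,[-49,0,-109],[0,0,0]]]' 20
python3 - <<'E'
from h import *
st()
E
```

```text
time_s: 7.1
tool_pos: [0.5017, 0.2277, 0.3188]
tool_rot: [112.4, 89.9, 20.1]
force: [-0.2, -3.8, 9.3]
grip_width: 0.0113
t 7.1 p [0.5017 0.2277 0.3188] a -92.24 tilt [ 0.002  0.001 -1.   ] q [  12.1    7.7  -43.2   89.     5.3   85.2 -123.5] F [-0.2 -3.8  9.3] g 0.0113
```

```bash
python3 -m pendant '[[0,[-1,0,-7],[0,0,0]],[0,[-2,0,-15],[0,0,0]],[0,[-3,0,-23],[0,0,0]],[0,[-3,0,-31],[0,0,0]],[0,[-3,0,-39],[0,0,0]],[0,[-2,0,-46],[0,0,0]],[0,[-2,0,-53],[0,0,0]],[0,[-1,0,-59],[0,0,0]],[0,[0,0,-65],[0,0,0]],[0,[0,0,-68],[0,0,0]]]' 20
python3 - <<'E'
from h import *
st()
E
```

```text
time_s: 7.93
tool_pos: [0.5043, 0.2951, 0.3171]
tool_rot: [116.9, 90.0, 24.6]
force: [5.0, -3.1, 0.9]
grip_width: 0.011
t 7.93 p [0.5043 0.2951 0.3171] a -92.27 tilt [ 0.001  0.    -1.   ] q [   5.2   13.2  -45.3   84.6    9.4   86.1 -132.2] F [ 5.  -3.1  0.9] g 0.011
```

```bash
python3 -m pendant '[[0,[0,0,-2],[0,0,0]],[0,[0,0,-4],[0,0,0]],[0,[0,0,-6],[0,0,0]],[0,[0,0,-8],[0,0,0]],[0,[0,0,-8],[0,0,0]],[0,[0,0,-8],[0,0,0]],[0,[0,0,-8],[0,0,0]]]' 20
python3 - <<'E'
from h import *
st()
d=cam('side');cv2.imwrite('pics/e.png',cv2.resize(d['image'][80:270,150:350],None,fx=3,fy=3))
d=cam('top');cv2.imwrite('pics/e2.png',d['image'])
E
```

```text
time_s: 8.52
tool_pos: [0.5045, 0.2987, 0.3166]
tool_rot: [-17.0, 89.6, -109.5]
force: [1.6, -9.2, 2.8]
grip_width: 0.0114
t 8.52 p [0.5045 0.2987 0.3166] a -92.47 tilt [-0.002 -0.006 -1.   ] q [   4.5   13.8  -45.3   84.    10.    86.6 -133.1] F [ 1.6 -9.2  2.8] g 0.0114
```

View pics/e.png

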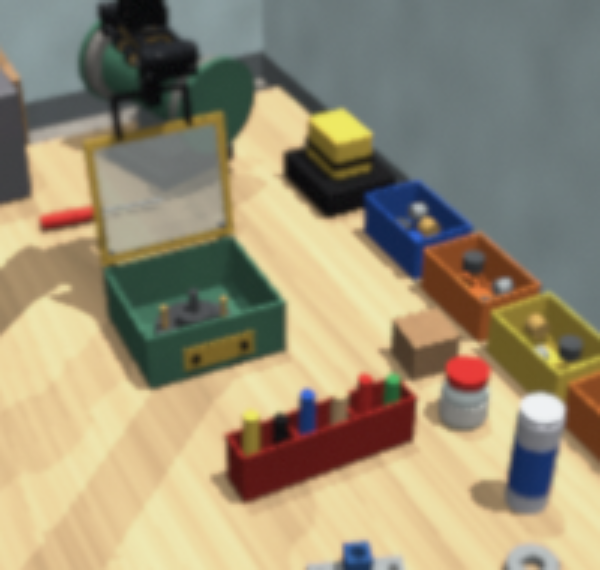

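View pics/e2.png

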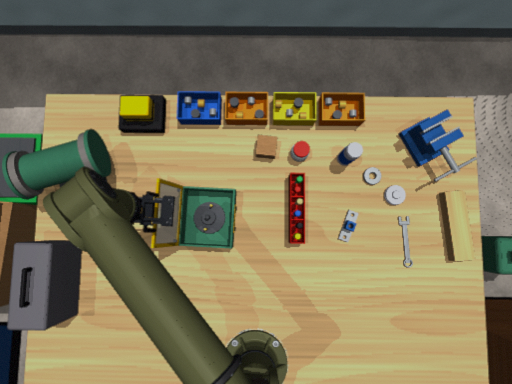

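```bash
python3 -m pendant '[[0,[0,0,0],[0,0,0]],[0,[0,0,0],[0,0,0]],[0,[0,0,3],[0,0,0]],[0,[0,0,3],[0,0,0]],[40,[0,0,3],[0,0,0]],[40,[0,0,3],[0,0,0]],[40,[0,0,3],[0,0,0]],[40,[0,0,3],[0,0,0]],[40,[0,0,3],[0,0,0]]]' 20
python3 - <<'E'
from h import *
st()
go([.475,-.3235,.30],-20.5)
d=cam('top');c=d['image'][185:255,180:240];cv2.imwrite('pics/f.png',cv2.resize(c,None,fx=10,fy=8,interpolation=cv2.INTER_CUBIC))
for c,p in lm('top',d,'spindle_tip'): print(c,p,atz(d,*p,.075))
for c,p in lm('top',d,'rig'): print(c,p,atz(d,*p,.0))
P,u,v=cloud(d)
s=(abs(P[:,0]-.5)<.08)&(abs(P[:,1]-.165)<.07)
b=d['image'][v,u].astype(int)
for i in np.nonzero(s&(P[:,2]>.045))[0]: print(u[i],v[i],P[i].round(3),b[i])
E
```

```text
time_s: 9.37
tool_pos: [0.5034, 0.3001, 0.3173]
tool_rot: [-110.2, 89.9, 157.6]
force: [0.0, 1.0, 0.4]
grip_width: 0.0354
t 9.37 p [0.5034 0.3001 0.3173] a -92.22 tilt [-0.001  0.    -1.   ] q [   4.7   13.5  -45.4   84.2    9.6   86.3 -132.8] F [0.  1.  0.4] g 0.0354
to [0.475, -0.3235, 0.3] -20.5 shift [ 17.1  -4.1 624.2] turn [-1.252e+00 -1.000e-03  1.000e-03] rows>= 15.0
0.86 [202.7008 219.6864] [0.48767725 0.18163625 0.075     ]
0.69 [369.3056 177.1008] [ 0.65040201 -0.40685361  0.        ]
0.62 [211.8144 214.3872] [0.50864449 0.16078552 0.        ]
163 196 [0.537 0.23  0.411] [65 73 78]
164 196 [0.537 0.226 0.415] [56 60 63]
165 196 [0.537 0.224 0.413] [55 58 62]
166 196 [0.538 0.222 0.412] [57 60 64]
167 196 [0.537 0.219 0.413] [53 58 61]
168 196 [0.538 0.217 0.412] [54 58 63]
169 196 [0.537 0.214 0.414] [60 65 69]
170 196 [0.538 0.213 0.409] [63 69 74]
171 196 [0.538 0.21  0.41 ] [63 68 73]
162 197 [0.535 0.232 0.412] [75 84 91]
163 197 [0.535 0.229 0.412] [52 52 54]
164 197 [0.535 0.227 0.412] [45 39 38]
165 197 [0.535 0.224 0.414] [42 38 37]
166 197 [0.535 0.222 0.413] [44 
[... 28231 characters left out ...]
253 [0.42  0.21  0.715] [ 71 102  99]
123 253 [0.42  0.208 0.715] [68 99 97]
124 253 [0.42  0.207 0.714] [64 97 94]
125 253 [0.42  0.206 0.714] [63 95 92]
126 253 [0.42  0.204 0.713] [63 92 91]
127 253 [0.421 0.202 0.715] [59 89 88]
128 253 [0.42  0.201 0.712] [59 89 88]
129 253 [0.42  0.2   0.711] [57 87 86]
130 253 [0.42  0.198 0.712] [55 85 83]
131 253 [0.42  0.197 0.711] [54 82 81]
132 253 [0.42  0.196 0.71 ] [55 82 79]
133 253 [0.42  0.194 0.71 ] [52 80 79]
134 253 [0.42  0.193 0.71 ] [52 79 78]
135 253 [0.42  0.192 0.708] [50 77 76]
136 253 [0.42  0.19  0.708] [50 78 76]
137 253 [0.42  0.189 0.705] [48 75 72]
138 253 [0.42  0.188 0.704] [48 73 73]
139 253 [0.42  0.186 0.704] [47 71 70]
```

View pics/f.png

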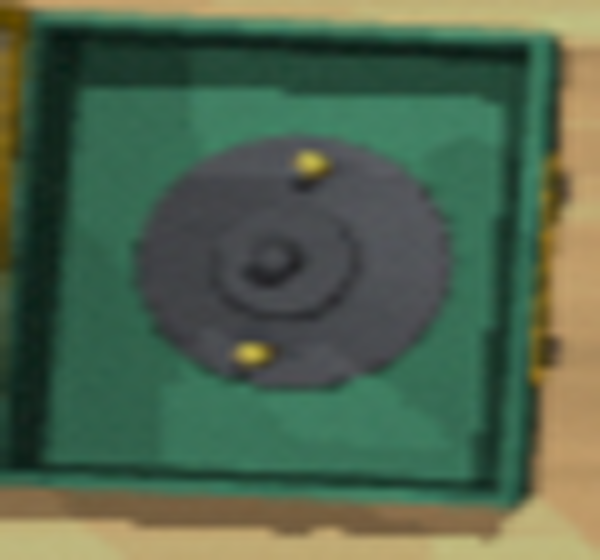

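Run:
```python
from h import *
d=cam('top')
a=atz(d,210.6,205,.055);b=atz(d,204.7,228.6,.055);s=atz(d,207,217.3,.075)
print(a,b,(a+b)/2,s,np.degrees(np.arctan2(*(a-b)[[1,0]])),np.linalg.norm(a-b))
P,u,v=cloud(d)
img=d['image'][v,u].astype(int)
box=(abs(u-208)<13)&(abs(v-217)<18)
br=box&(img[:,2]-img[:,0]>45)
print(np.c_[u,v][br].tolist(),P[br].round(4).tolist())
sp=box&(P[:,2]>.066)&(P[:,2]<.09);print(P[sp].round(4),P[sp].mean(0))
for l in('coupling',):
  print(lm('top',d,l))
```

```text
[0.53895417 0.15879153 0.055     ] [0.45773407 0.17696891 0.055     ] [0.49834412 0.16788022 0.055     ] [0.49590727 0.16728762 0.075     ] -12.615135838351831 0.08322933760657501
[[210, 204], [211, 204], [210, 205], [211, 205], [212, 205], [210, 206], [211, 206], [212, 206], [204, 228], [205, 228], [206, 228], [204, 229], [205, 229], [206, 229], [205, 230]] [[0.5423, 0.1607, 0.0567], [0.5425, 0.1576, 0.054], [0.539, 0.161, 0.0542], [0.5391, 0.1578, 0.0523], [0.5401, 0.1562, 0.0374], [0.5355, 0.1609, 0.0542], [0.5357, 0.1578, 0.0511], [0.5369, 0.1568, 0.0317], [0.4597, 0.1797, 0.053], [0.4598, 0.1757, 0.0571], [0.4598, 0.1752, 0.0367], [0.4563, 0.1793, 0.0549], [0.4564, 0.1758, 0.0554], [0.4564, 0.1743, 0.0419], [0.4527, 0.1804, 0.0236]]
[[0.5036 0.1709 0.075 ]
 [0.5036 0.1674 0.0758]
 [0.5001 0.1738 0.0777]
 [0.5003 0.1709 0.0745]
 [0.5003 0.1673 0.0757]
 [0.5003 0.1639 0.076 ]
 [0.4968 0.1737 0.0779]
 [0.4968 0.1705 0.0763]
 [0.4968 0.1666 0.0801]
 [0.497  0.1642 0.073 ]
 [0.4935 0.1742 0.0737]
 [0.4935 0.1707 0.0747]
 [0.4935 0.167  0.0769]
 [0.4937 0.1642 0.0721]] [0.49784272 0.16893901 0.07566934]
[]
```

```bash
python3 -m pendant '[[60,[-10,0,0],[0,0,0]],[60,[-25,0,0],[0,0,0]],[60,[-45,0,0],[0,0,0]],[60,[-65,0,0],[0,0,0]],[60,[-85,0,0],[0,0,0]],[60,[-95,0,20],[0,0,0]],[60,[-95,0,55],[-0.1,0,0]],[60,[-95,0,95],[-0.2,0,0]],[60,[-95,0,135],[-0.3,0,0]],[60,[-95,0,175],[-0.4,0,0]]]'
python3 - <<'E'
from h import *
st()
go([.475,-.3235,.30],-20.5)
E
```

```text
time_s: 10.45
tool_pos: [0.4973, 0.1296, 0.4135]
tool_rot: [59.4, 89.9, -10.4]
force: [0.9, 0.2, 0.3]
grip_width: 0.0603
t 10.45 p [0.4973 0.1296 0.4135] a -69.8 tilt [ 0.001 -0.    -1.   ] q [ 22.2   1.9 -40.6  83.2   1.3  95.3 -88.1] F [0.9 0.2 0.3] g 0.0603
to [0.475, -0.3235, 0.3] -20.5 shift [ 113.6 -177.5  417.5] turn [-0.86   0.001 -0.001] rows>= 11.2
```

```bash
python3 -m pendant '[[87,[0,-14,35],[-0.08,0,0]],[87,[5,-30,72],[-0.17,0,0]],[87,[15,-46,109],[-0.25,0,0]],[87,[28,-62,147],[-0.34,0,0]],[87,[40,-78,185],[-0.43,0,0]],[87,[52,-94,222],[-0.52,0,0]],[87,[65,-110,260],[-0.6,0,0]],[87,[77,-126,298],[-0.69,0,0]],[87,[90,-143,336],[-0.78,0,0]],[87,[100,-158,373],[-0.86,0,0]]]'
python3 - <<'E'
from h import *
st()
go([.475,-.3235,.22],-20.5)
E
```

```text
time_s: 11.28
tool_pos: [0.4759, -0.2679, 0.3148]
tool_rot: [-33.1, 89.9, -53.6]
force: [0.3, -0.2, 0.9]
grip_width: 0.0867
t 11.28 p [ 0.4759 -0.2679  0.3148] a -20.56 tilt [ 0.001 -0.001 -1.   ] q [ 43.8   5.  -18.5  90.7   1.6  84.5   4.7] F [ 0.3 -0.2  0.9] g 0.0867
to [0.475, -0.3235, 0.22] -20.5 shift [ 94.9 -52.3  18.5] turn [-0.001  0.001  0.001] rows>= 2.6
```

```bash
python3 -m pendant '[[87,[10,-14,5],[0,0,0]],[87,[30,-30,11],[0,0,0]],[87,[50,-46,16],[0,0,0]],[87,[70,-52,18],[0,0,0]],[87,[85,-52,18],[0,0,0]],[87,[95,-52,18],[0,0,0]],[87,[95,-52,18],[0,0,0]],[87,[95,-52,18],[0,0,0]]]'
python3 - <<'E'
from h import *
st()
d=cam('wrist');cv2.imwrite('pics/g.png',d['image'])
print([(c,p.round(1),atz(d,*p,0).round(4)) for c,p in lm('wrist',d,'coupling')])
m=models.masks_of('wrist','coupling')
print([x['confidence'] for x in m])
P,u,v=cloud(d,m[0]['pixels']);b=d['image'][v,u].astype(int)
pl=P[(P[:,2]>.006)&(P[:,2]<.018)];h=P[(P[:,2]>.04)&(P[:,2]<.05)]
for q in(pl,h,P): print(len(q),cv2.minAreaRect(q[:,:2].astype(np.float32)),q.mean(0).round(4))
E
```

```text
time_s: 11.95
tool_pos: [0.4751, -0.3207, 0.22]
tool_rot: [20.5, 90.0, -0.3]
force: [0.5, 0.4, -0.3]
grip_width: 0.0869
t 11.95 p [ 0.4751 -0.3207  0.22  ] a -20.78 tilt [ 0. -0. -1.] q [ 46.   10.5 -16.5  95.5   3.1  74.5   8.1] F [ 0.5  0.4 -0.3] g 0.0869
[(0.72, array([251.7, 167.4]), array([ 0.4773, -0.3237,  0.    ]))]
[0.74]
1866 ((0.47407716512680054, -0.326126366853714), (0.035823430866003036, 0.11007064580917358), 69.3980941772461) [ 0.4748 -0.325   0.0125]
563 ((0.47404494881629944, -0.32659435272216797), (0.03062676079571247, 0.02933959662914276), 68.87512969970703) [ 0.4741 -0.3261  0.0453]
2840 ((0.4721638858318329, -0.3318314552307129), (0.04839383438229561, 0.11618441343307495), 69.25819396972656) [ 0.4751 -0.3252  0.0191]
```

View pics/g.png

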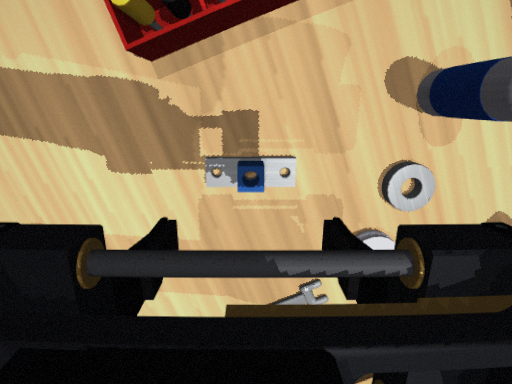

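Run:
```python
from h import *
go([.474,-.3257,.034],-20.7)
```

```text
to [0.474, -0.3257, 0.034] -20.7 shift [187.2  -4.7  -0.4] turn [-0.001  0.003  0.001] rows>= 4.5
```

```bash
python3 -m pendant '[[87,[15,-3,0],[0,0,0]],[87,[45,-4.5,0],[0,0,0]],[87,[80,-4.5,0],[0,0,0]],[87,[115,-4.5,0],[0,0,0]],[87,[145,-4.5,0],[0,0,0]],[87,[165,-4.5,0],[0,0,0]],[87,[178,-4.5,0],[0,0,0]],[87,[186,-4.5,0],[0,0,0]],[87,[186,-4.5,0],[0,0,0]],[87,[186,-4.5,0],[0,0,0]]]'
python3 - <<'E'
from h import *
st();go([.474,-.3257,.034],-20.7)
d=cam('wrist');cv2.imwrite('pics/h.png',d['image'])
E
```

```text
time_s: 12.93
tool_pos: [0.474, -0.3259, 0.0347]
tool_rot: [-19.8, 89.9, -40.6]
force: [0.6, 0.2, 1.2]
grip_width: 0.0865
t 12.93 p [ 0.474  -0.3259  0.0347] a -20.81 tilt [ 0.001 -0.001 -1.   ] q [ 45.2  20.9 -15.5 105.7   6.8  54.2   5.8] F [0.6 0.2 1.2] g 0.0865
to [0.474, -0.3257, 0.034] -20.7 shift [ 0.7  0.2 -0. ] turn [-0.002  0.002  0.001] rows>= 0.0
```

View pics/h.png

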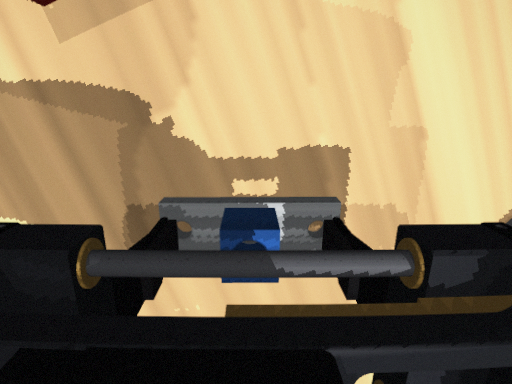

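The blue hub (col ~250) is centred between the fingers, no contact. Close gently.

```bash
python3 -m pendant '[[20,[0,0,0],[0,0,0]],[20,[0,0,0],[0,0,0]],[20,[0,0,0],[0,0,0]],[20,[0,0,0],[0,0,0]],[20,[0,0,0],[0,0,0]],[20,[0,0,0],[0,0,0]],[20,[0,0,0],[0,0,0]],[20,[0,0,0],[0,0,0]],[20,[0,0,0],[0,0,0]],[20,[0,0,0],[0,0,0]]]' 40
python3 - <<'E'
from h import *
st()
E
```

```text
time_s: 13.82
tool_pos: [0.4733, -0.3255, 0.0335]
tool_rot: [-25.4, 90.0, -46.3]
force: [-0.1, -0.0, -1.2]
grip_width: 0.0298
t 13.82 p [ 0.4733 -0.3255  0.0335] a -20.82 tilt [ 0. -0. -1.] q [ 45.2  20.9 -15.5 105.8   6.8  54.2   5.8] F [-0.1 -0.  -1.2] g 0.0298
```

```bash
python3 -m pendant '[[10,[-5,0,0],[0,0,0]],[10,[-18,0,0],[0,0,0]],[10,[-38,0,0],[0,0,0]],[10,[-63,0,0],[0,0,0]],[10,[-90,0,0],[0,0,0]],[10,[-118,0,0],[0,0,0]],[10,[-145,0,0],[0,0,0]],[10,[-168,0,0],[0,0,0]],[10,[-182,0,0],[0,0,0]],[10,[-190,0,0],[0,0,0]]]' 40
python3 -m pendant '[[10,[0,0,0],[0,0,0]],[10,[0,0,0],[0,0,0]],[10,[0,0,0],[0,0,0]]]' 40
python3 - <<'E'
from h import *
st();go([.498,.168,.24],-12.8)
d=cam('wrist');cv2.imwrite('pics/i.png',d['image'])
E
```

```text
time_s: 14.65
tool_pos: [0.4736, -0.3256, 0.2265]
tool_rot: [-20.5, 89.8, -41.3]
force: [-0.1, 0.4, -4.5]
grip_width: 0.0295
time_s: 14.9
tool_pos: [0.4722, -0.3248, 0.2219]
tool_rot: [170.2, 89.8, 149.4]
force: [-0.4, -0.1, -5.1]
grip_width: 0.0297
t 14.9 p [ 0.4722 -0.3248  0.2219] a -20.82 tilt [-0.003  0.002 -1.   ] q [ 46.4  10.5 -16.4  95.2   3.1  74.9   8.6] F [-0.4 -0.1 -5.1] g 0.0297
to [0.498, 0.168, 0.24] -12.8 shift [ -17.5  469.9 -151.1] turn [-0.14  -0.003 -0.001] rows>= 11.8
```

View pics/i.png

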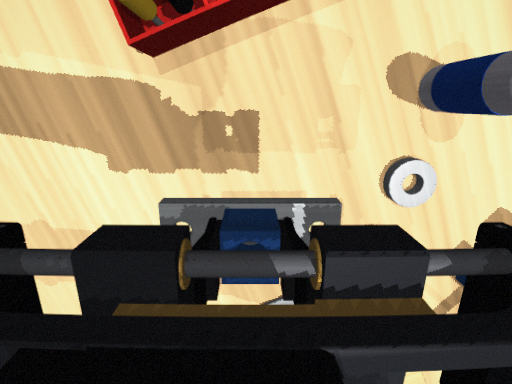

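```bash
python3 -m pendant '[[10,[-4,8,-2],[0,0,0]],[10,[-10,26,-8],[-0.01,0,0]],[10,[-17,52,-17],[-0.02,0,0]],[10,[-18,82,-27],[-0.03,0,0]],[10,[-18,112,-37],[-0.04,0,0]],[10,[-18,144,-47],[-0.05,0,0]],[10,[-18,176,-57],[-0.06,0,0]],[10,[-18,208,-67],[-0.07,0,0]],[10,[-18,240,-77],[-0.08,0,0]],[10,[-18,268,-86],[-0.09,0,0]]]' 40
python3 - <<'E'
from h import *
st();go([.498,.168,.24],-12.8)
E
```

```text
time_s: 15.78
tool_pos: [0.4872, -0.0397, 0.2418]
tool_rot: [110.9, 90.0, 95.5]
force: [0.7, 0.6, -4.6]
grip_width: 0.03
t 15.78 p [ 0.4872 -0.0397  0.2418] a -15.43 tilt [-0.  0. -1.] q [ 32.1  -0.3 -30.2 104.2  -0.2  76.  -13.5] F [ 0.7  0.6 -4.6] g 0.03
to [0.498, 0.168, 0.24] -12.8 shift [  1.9 203.1 -44.8] turn [-0.046 -0.    -0.   ] rows>= 5.0
```

```bash
python3 -m pendant '[[10,[0,20,-4],[-0.01,0,0]],[10,[0,42,-9],[-0.02,0,0]],[10,[0,64,-14],[-0.03,0,0]],[10,[0,84,-18],[-0.04,0,0]],[10,[0,96,-21],[-0.046,0,0]],[10,[0,100,-22],[-0.046,0,0]],[10,[0,100,-22],[-0.046,0,0]],[10,[0,100,-22],[-0.046,0,0]]]' 40
python3 - <<'E'
from h import *
st()
d=cam('wrist');cv2.imwrite('pics/j.png',d['image'])
print([(c,p.round(1),atz(d,*p,.075).round(4)) for c,p in lm('wrist',d,'spindle_tip')])
P,u,v=cloud(d);b=d['image'][v,u].astype(int)
s=(np.hypot(P[:,0]-.498,P[:,1]-.168)<.06)&(v<195)
sp=s&(P[:,2]>.068)&(P[:,2]<.085);print(sp.sum(),P[sp].mean(0),cv2.minEnclosingCircle(P[sp][:,:2].astype(np.float32)) if sp.sum() else 0)
br=s&(P[:,2]>.05)&(P[:,2]<.062)&(np.hypot(P[:,0]-.498,P[:,1]-.168)>.03)
for g in(P[:,0]>.498,P[:,0]<.498):
  q=P[br&g];print(len(q),q.mean(0) if len(q) else 0, cv2.minEnclosingCircle(q[:,:2].astype(np.float32)) if len(q) else 0)
E
```

```text
time_s: 16.45
tool_pos: [0.4935, 0.0569, 0.2413]
tool_rot: [-93.4, 89.9, -106.5]
force: [0.5, 0.8, -4.9]
grip_width: 0.0294
t 16.45 p [0.4935 0.0569 0.2413] a -13.07 tilt [-0.    -0.001 -1.   ] q [ 26.1   1.1 -35.9 103.1   0.8  76.  -23.1] F [ 0.5  0.8 -4.9] g 0.0294
[(0.73, array([227.9,  67.1]), array([0.498, 0.169, 0.075]))]
157 [0.49778019 0.16640243 0.07495366] ((0.4973757266998291, 0.16652251780033112), 0.006977634038776159)
63 [0.53805164 0.15731988 0.0552783 ] ((0.5383716821670532, 0.1567021906375885), 0.0045082145370543)
69 [0.45724986 0.17563343 0.05496411] ((0.4569081664085388, 0.17571693658828735), 0.004574785940349102)
```

View pics/j.png

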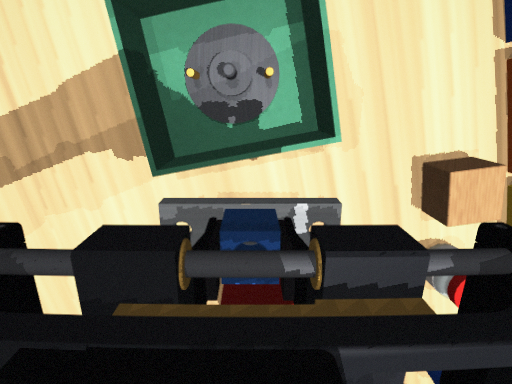

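```bash
cat > cp.py <<'E'
from h import *
def meas():
    d=cam('wrist');P,u,v=cloud(d);b=d['image'][v,u].astype(int)
    p,r=tool();L=r.inv().apply(P-p)*1000  # tool frame, mm
    blue=(b[:,0]-b[:,2]>40)&(abs(L[:,2])<25)&(abs(L[:,1])<30)&(abs(L[:,0])<40)
    q=L[blue];top=q[q[:,0]<np.percentile(q[:,0],10)+4]
    print('blue',len(q),'x',np.percentile(q[:,0],[1,5,50,95,99]).round(1),'y',np.percentile(q[:,1],[1,50,99]).round(1),'z',np.percentile(q[:,2],[1,99]).round(1))
    pl=(abs(L[:,2])<60)&(L[:,1]>10)&(L[:,1]<22)&(L[:,0]>0)&(L[:,0]<50)&~blue
    q=L[pl];print('plate',len(q),'x',np.percentile(q[:,0],[2,20,50,80,98]).round(1),'y max',q[:,1].max().round(1),'z',np.percentile(q[:,2],[.5,99.5]).round(1))
    # front edge line: for z bins the max y
    zs=np.arange(-50,51,10);e=[q[abs(q[:,2]-z)<4][:,1].max() for z in zs];f=np.polyfit(zs,e,1);print('front edge',np.round(e,1),'slope',f.round(3))
    tp=q[(q[:,1]<17)];A=np.c_[tp[:,2],np.ones(len(tp))]
    # top face height against z (roll), percentile-low per bin
    h=[np.percentile(q[abs(q[:,2]-z)<4][:,0],10) for z in zs];print('top face x',np.round(h,1),'slope',np.polyfit(zs,h,1).round(3))
    return d
if __name__=='__main__':
    st();meas()
E
python3 cp.py
```

```text
t 16.55 p [0.4937 0.0562 0.2413] a -13.17 tilt [-0.    -0.001 -1.   ] q [ 26.1   1.2 -35.8 103.1   0.8  76.  -23.1] F [ 0.4 -0.1 -5.3] g 0.0298
blue 2278 x [-13.3 -12.8 -11.4  17.4  20. ] y [-15.3  13.   14.7] z [-13.6  15.3]
plate 2970 x [ 5.2 20.5 21.3 25.9 32.2] y max 17.9 z [-53.4  55.3]
front edge [17.7 17.6 17.6 17.7 17.6 17.6 17.7 17.7 17.6 17.9 17.7] slope [1.0000e-03 1.7695e+01]
top face x [20.2 20.3 20.4  6.3 19.8 20.4 20.3  7.9 20.2 20.3 20.3] slope [4.0000e-03 1.7852e+01]
```

Run:
```python
from h import *
go([.4967,.167,.19],-13)
```

```text
to [0.4967, 0.167, 0.19] -13 shift [ 51.2 108.5 -22.4] turn [-0.003 -0.     0.001] rows>= 2.9
```

```bash
python3 -m pendant '[[10,[0,8,-2],[0,0,0]],[10,[0,25,-5],[0,0,0]],[10,[0,45,-9],[0,0,0]],[10,[0,65,-13],[0,0,0]],[10,[8,83,-17],[0,0,0]],[10,[20,97,-20],[0,0,0]],[10,[35,105,-22],[0,0,0]],[10,[45,108,-22],[0,0,0]],[10,[51,108.5,-22.4],[0,0,0]],[10,[51,108.5,-22.4],[0,0,0]]]' 40
python3 - <<'E'
from h import *
st()
go([.4967,.167,.118],-13)
d=cam('side');cv2.imwrite('pics/k.png',cv2.resize(d['image'][80:270,130:330],None,fx=3,fy=3))
d=cam('top');cv2.imwrite('pics/k2.png',cv2.resize(d['image'][150:270,130:270],None,fx=5,fy=5))
E
```

```text
time_s: 17.43
tool_pos: [0.4956, 0.1676, 0.1888]
tool_rot: [-147.6, 89.8, -160.7]
force: [0.3, -0.2, -4.9]
grip_width: 0.0296
t 17.43 p [0.4956 0.1676 0.1888] a -13.07 tilt [-0.003 -0.001 -1.   ] q [ 17.5   8.  -42.  103.6   5.7  70.7 -39.1] F [ 0.3 -0.2 -4.9] g 0.0296
to [0.4967, 0.167, 0.118] -13 shift [70.8 -0.2  1.4] turn [-0.001 -0.003  0.002] rows>= 1.7
```

View pics/k.png

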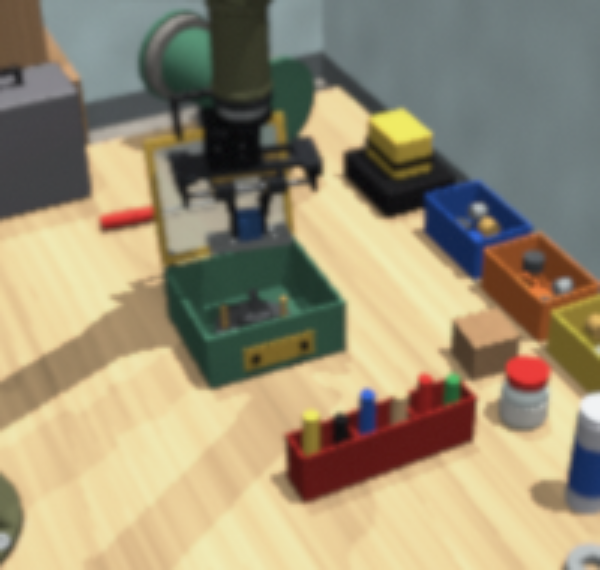

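View pics/k2.png

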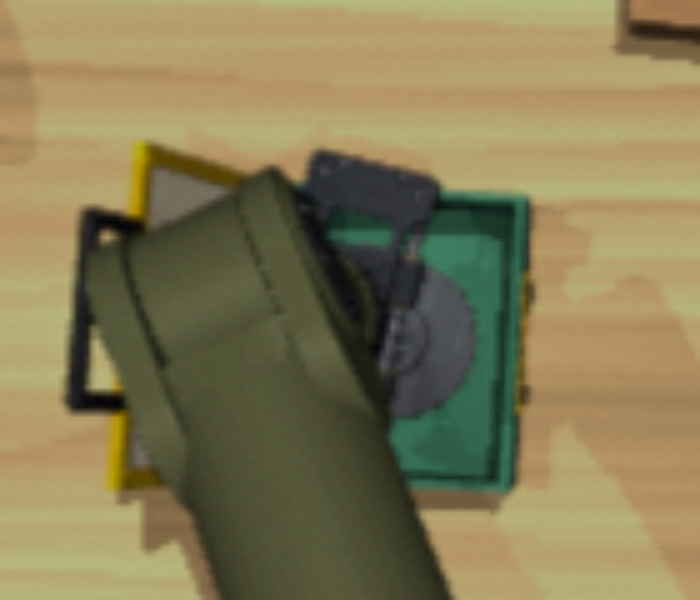

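```bash
python3 -m pendant '[[10,[4,0,0.5],[0,0,0]],[10,[10,0,1],[0,0,0]],[10,[17,0,1],[0,0,0]],[10,[24,0,1],[0,0,0]],[10,[31,0,1],[0,0,0]],[10,[38,0,1],[0,0,0]],[10,[40,0,1],[0,0,0]],[10,[40,0,1],[0,0,0]]]' 40
python3 - <<'E'
from h import *
st()
go([.4967,.167,.118],-13)
d=cam('wrist');cv2.imwrite('pics/l.png',d['image'])
d=cam('side');cv2.imwrite('pics/l2.png',cv2.resize(d['image'][80:270,130:330],None,fx=3,fy=3))
E
```

```text
time_s: 18.2
tool_pos: [0.4967, 0.1682, 0.1493]
tool_rot: [-153.7, 89.9, -166.7]
force: [0.1, -1.0, -5.2]
grip_width: 0.0297
t 18.2 p [0.4967 0.1682 0.1493] a -13.02 tilt [-0.002 -0.    -1.   ] q [ 16.8  10.5 -41.8 106.1   7.6  66.3 -40.6] F [ 0.1 -1.  -5.2] g 0.0297
to [0.4967, 0.167, 0.118] -13 shift [31.3 -1.1  0.3] turn [-0.    -0.002  0.001] rows>= 0.8
```

View pics/l.png

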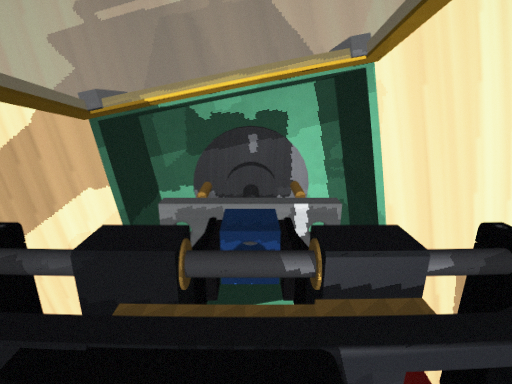

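View pics/l2.png

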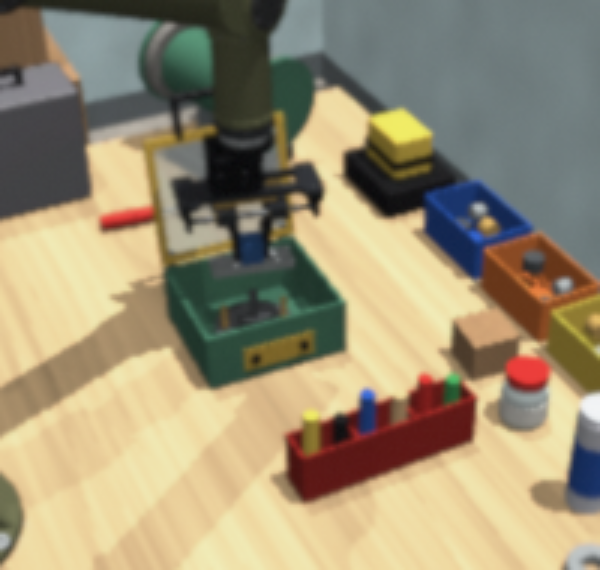

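```bash
python3 -m pendant '[[10,[4,-0.5,0],[0,0,0]],[10,[9,-1,0],[0,0,0]],[10,[14,-1,0],[0,0,0]],[10,[19,-1,0],[0,0,0]],[10,[24,-1,0],[0,0,0]],[10,[28,-1,0],[0,0,0]],[10,[31,-1,0],[0,0,0]],[10,[31,-1,0],[0,0,0]],[10,[31,-1,0],[0,0,0]],[10,[31,-1,0],[0,0,0]]]' 40
python3 cp.py
python3 - <<'E'
from h import *
go([.4967,.167,.118],-13)
for i in range(3): cam('top'); st()
d=cam('wrist');cv2.imwrite('pics/m.png',d['image'])
p,r=tool();print('coupling centre',(p+r.apply([.0328,-.0003,.0009])).round(4))
print([(c,q.round(1),atz(d,*q,.085).round(4)) for c,q in lm('wrist',d,'coupling')])
d=cam('side');cv2.imwrite('pics/m2.png',cv2.resize(d['image'][140:230,160:280],None,fx=6,fy=6))
E
```

```text
time_s: 19.13
tool_pos: [0.4974, 0.1675, 0.1196]
tool_rot: [0.8, 90.0, -12.2]
force: [-0.5, -0.2, -4.2]
grip_width: 0.0294
t 19.13 p [0.4974 0.1675 0.1196] a -13.03 tilt [ 0. -0. -1.] q [ 16.1  12.4 -41.4 108.    9.2  62.9 -41.9] F [-0.5 -0.2 -4.2] g 0.0294
blue 2505 x [-13.1 -12.7 -11.   17.7  20.1] y [-15.3  13.5  14.7] z [-13.8  15.2]
plate 2993 x [ 5.6 20.6 21.4 26.2 32.3] y max 17.8 z [-53.6  55.2]
front edge [17.6 17.6 17.7 17.7 17.7 17.6 17.7 17.8 17.8 17.7 17.6] slope [1.0000e-03 1.7677e+01]
top face x [20.3 20.2 20.4  6.3 20.6 20.7 20.6  6.1 20.5 20.5 20.3] slope [1.0000e-03 1.7875e+01]
to [0.4967, 0.167, 0.118] -13 shift [ 1.7 -0.7 -0.6] turn [-0.     0.001 -0.   ] rows>= 0.0
t 19.23 p [0.4974 0.1675 0.1197] a -13.03 tilt [ 0.001 -0.    -1.   ] q [ 16.1  12.4 -41.4 108.    9.2  62.9 -41.9] F [ 0.6 -0.3 -5. ] g 0.0301
t 19.28 p [0.4974 0.1675 0.1197] a -13.03 tilt [ 0.001 -0.    -1.   ] q [ 16.1  12.4 -41.4 108.    9.2  62.9 -41.9] F [-0.8 -0.7 -5.6] g 0.0297
t 19.33 p [0.4973 0.1675 0.1197] a -13.03 tilt [ 0. -0. -1.] q [ 16.1  12.4 -41.4 108.    9.2  62.9 -41.9] F [ 0.4  0.1 -5.8] g 0.0298
coupling centre [0.4981 0.167  0.0868]
[(0.62, array([251.9, 220.3]), array([0.4997, 0.168 , 0.085 ]))]
```

View pics/m.png

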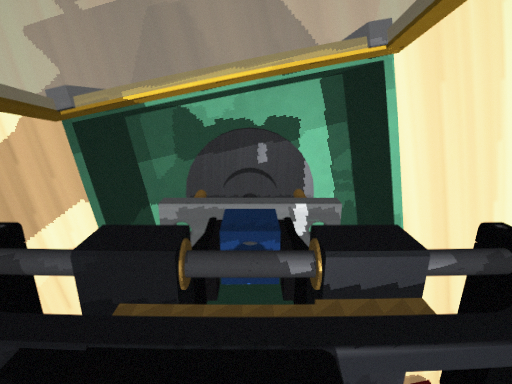

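View pics/m2.png

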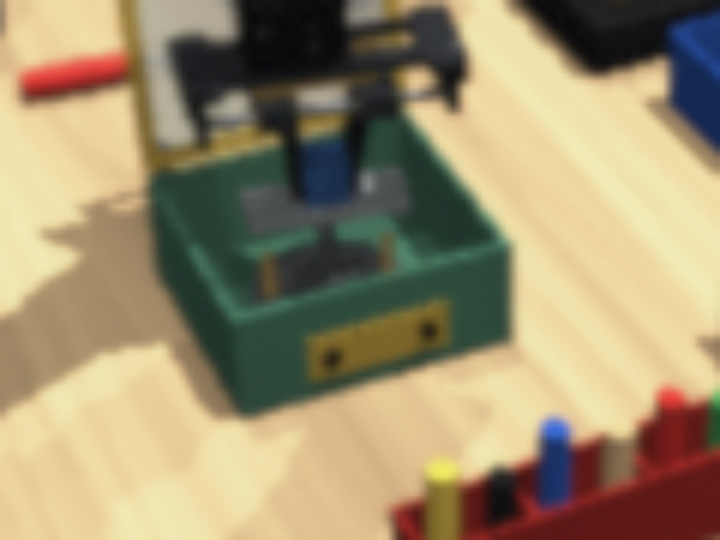

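```bash
python3 -m pendant '[[10,[1,-0.5,-0.5],[0,0,0]],[10,[1,-0.5,-0.5],[0,0,0]],[10,[1,-0.5,-0.5],[0,0,0]],[10,[1,-0.5,-0.5],[0,0,0]],[10,[1,-0.5,-0.5],[0,0,0]],[10,[1,-0.5,-0.5],[0,0,0]]]' 40
python3 - <<'E'
from h import *
d=cam('side');P,u,v=cloud(d);b=d['image'][v,u].astype(int)
s=(b[:,2]-b[:,0]>60)&(b[:,1]-b[:,0]>40)&(P[:,2]>.11)&(P[:,2]<.28)&(abs(P[:,0]-.5)<.12)&(P[:,1]>.2)&(P[:,1]<.33)
q=P[s];yr=q[:,1]+.04*(q[:,0]-.5);f=np.polyfit(q[:,2],yr,1);print(s.sum(),f,'q',np.pi/2+np.arctan(f[0]))
st();o=telemetry.get_obs();print(np.abs(o['joint_velocities']).max())
E
```

```text
time_s: 19.98
tool_pos: [0.4966, 0.1671, 0.1184]
tool_rot: [-86.8, 90.0, -99.8]
force: [-0.0, 0.5, -5.5]
grip_width: 0.0299
244 [0.17375883 0.23933178] q 1.7428374511257745
t 20.03 p [0.4966 0.1671 0.1184] a -13.03 tilt [ 0. -0. -1.] q [ 16.2  12.4 -41.4 108.1   9.2  62.8 -41.9] F [ 0.5 -1.  -6. ] g 0.0295
0.08624580430802772
```

Guard measures 1.74 rad and the coupling is held still. Handing in.

```bash
python3 -c "
from cell import env; env.sign_off()"
```

```text
the job is handed in; nothing more can be done
```

The job is handed in at about 20 s of the 72 s allowed. The guard is open against its stop, and the coupling is held about 1 cm above the spindle. `env.sign_off()` gives no verdict, so the points below rest on my own measurements.

- **Guard:** I pinched the handle from above and swung it slowly onto its stop, taking the last part at about 0.4 rad/s. The side camera's depth data afterwards puts it at about 1.74 rad, against the stop at 1.75.
- **Coupling:** I gripped it by the hub at 40 N and lifted it to about 0.19 m underside height. I carried it over the caddy and lowered it to about 10.5 mm above the spindle tip.
- **Fit:**
  - The bore is within about 1 mm of the spindle axis.
  - The arms are within about 0.5° of the pin line, and the plate reads level.
  - In the last wrist picture the two pins sit evenly either side of the plate centre.
- **Contact:** The wrist force before hand-in was only the coupling's weight, about 5 to 6 N. I saw no sign of the coupling touching the caddy or rig.
- **Bystanders:** I didn't re-measure them at the end. I saw nothing displaced in the pictures, but the last ones show only part of the bench, not the pulley and wrench, for example.
- **Disagreement:** The coupling detector's last position estimate was about 2 mm off the depth-based one. I used the depth measurement.

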